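# Slide the grit tray back under the bench grinder

### The job

Put the emptied grit tray back: slide it, open side up, into the bay under the bench grinder until its front plate lies flat against the grinder's base, then let go. The guide rails inside cannot be seen and sit off-centre, so feel your way along their sides: work gently, never pushing the tray against the grinder with more than 25 N. Leave the jar, the wrench and the spare wheel where they are.

Things in the scene. Friction and masses are not known exactly. Their poses are not given: they have to be found in the camera images.
- grinder: Bench grinder (two stone wheels, motor) fixed to the bench on a hollow blue steel base 210 wide, 200 deep, 62 high. The bay, for the tray, is in this base and opens in its front face; its floor is the bench. Origin: bottom middle of the front face, on the bench. +x runs into the bay, y is left when looking in, z up.
- mouth (a point): Middle of the bay's mouth in the front face, 23 above the bench; axes as the grinder's. Mouth 160 wide, 46 high. Out of sight inside, two rigid rails form a straight channel 123 wide, parallel to x, from 24 to 160 deep; its middle lies up to 14 mm left or right of the mouth's (unmeasured). From 12 to 24 deep a steep lead-in narrows evenly from 159 to 123 wide.
- roof_edge (a point): Middle of the front upper edge of the base, 62 above the bench. Above the flat roof of the base nothing stands within 70 mm of the front face; farther back the wheels and motor reach up to 220 above the bench.
- tray: Loose open steel grit tray, 0.3 to 0.55 kg, flat on the bench: tub 150 long, 120 wide, 28 high. Origin: middle of the tub's underside; +x towards the plain end, which goes in first; z up. At x = -75 to -78 a front plate 196 wide, 3 to 49 above the bench. Fully home the plate lies against the grinder's front face: the tray's origin is then 75 deep in the bay, both x axes parallel.
- nose (a point): Middle of the tray's plain end, which goes in first: tray x = +75, y = 0, 14 above the bench; axes as the tray's.
- pull (a point): Where to grip the tray: its pull, an upright dark steel blade standing out from the middle of the front plate, 62 long (tray x = -78 to -140), 10 thick along the tray's y, 14 to 58 above the bench, on a foot 30 wide, 6 to 14 above the bench. The point is in the blade at tray x = -114, y = 0, 38 above the bench; axes as the tray's. The fingers close along the tray's y.
- jar: Bystander: amber glass jar, 64 across, 85 high, upright. Origin: middle of its underside.
- wrench: Bystander: steel wrench 170 long lying on the bench. Origin: middle of its underside, x along it.
- spare_wheel: Bystander: spare grinding wheel lying flat, 100 across, 20 thick, 24 bore. Origin: middle of its underside.
Things that resemble listed ones, but are neither listed nor needed, are in the scene too. There is more than one size of the tray; the job needs the larger.

How it is judged:
By the outcome, as a careful person would: the job done as asked, in the order asked, and still so for the second after the job is handed in, with the robot touching nothing.
It also fails if it takes over 72 s, if anything falls off the work surface, if the arm or the gripper's body presses on something with over 40 N, if the wrist force passes 120 N, or if a joint passes its speed limit or range.

### The arm

A 7-joint arm with a two-finger parallel gripper is mounted at the origin on the work surface. World frame = base frame: x ahead of the robot, y to its left, z up, the work surface at z = 0. Lengths are in m, angles in rad, forces in N, time in s.
With the tool pointing down it reaches from about 0.4 to 0.85 m from the base axis. Payload 6.9 kg.
Tool frame: the origin (TCP) lies midway between the tips of the shut fingers; the grasp point (between the pads) lies 19 mm behind it; z points along the fingers, y is the line along which they close (so a half turn about z gives the same grasp; the last joint's range is limited). The gripper opens to 85 mm and grips with 20 to 120 N. Pads are 22 mm wide; open, the fingers measure 114 mm over their backs; the gripper's body (76 mm by 85 mm) begins 54 mm behind the grasp point. The pads swing forward as they close: fully open they stand 13 mm farther back than shut.
Start: joints at [1.228, 0.507, -0.238, 1.5, 0.126, 1.149, -0.155], TCP at [0.271, -0.563, 0.231] pointing down, gripper open.
Joint ranges: [-3.08, 3.08], [-0.24, 2.05], [-1.43, 1.35], [0, 2.5], [-1.52, 4.66], [0.17, 1.96], [-2.89, 2.89]. Speed limits (rad/s): [2.39, 2.39, 3.14, 3.14, 3.14, 3.14, 3.14].

### API

Orientations are given as a 3x3 rotation matrix whose columns are the frame's x, y, z axes.
In Python, from rig import readout, imaging, workorder gives the robot as it stands.
- The arm moves only by the tool move_arm, never from a script. Its arguments are lists of equal length, an entry for each row: "dp": the shift along the tool's x, y, z in units of 40 mm (1.0 is 40 mm), a list of three; "turn": the turn about the tool's z in units of 5 degrees (1.0 is 5 degrees). In form: {"dp": [[dx, dy, dz], ...], "turn": [turn, ...]}. A call has 1 to 12 rows; each row shifts and turns the commanded pose from where the row before left it, along the tool's axes as they then stand; what a row does not reach is not made up. A row lasts 1/12 s, in which the tool goes at most 41.7 mm and 7.16 degrees, less where a joint would pass 70% of its speed; a pose out of reach is approached as far as the arm can. A call is refused whole if a number of a shift passes 1 or a number of a turn 1, either way. A call with a gripper value outside its range is refused whole. "fingers" is the opening, from -1 (shut) to 1 (fully open), set as the call begins (left out, the last holds). The fingers move at their own pace and stop on an object; "force" is the grip in N (left out, the last holds). Time passes only in rows, so rows that do not move let the fingers close. It gives the time, the measured TCP pose, the force, the opening and the grip force at its end, in the units of the state.
- readout.get_state(): the state, without advancing time (a new reading comes with each control period).
- imaging.camera(name): name is "scene" or "top" or "wrist"; returns the picture (420x560x3 uint8, blue, green, red); there is no depth.
- imaging.get_calibration(name): a dict with "intrinsics" (3x3 intrinsics, pixels), "pose" (4x4, takes a point from camera to world coordinates). Camera axes: x right, y down, z forward; pixel columns grow to the right and rows downward; lengths in m; the calibration is good to about 2 mm. A picture is of the moment at which its call begins: read the wrist's pose just before it. get_calibration takes no time and is no camera call; for the wrist camera it gives the pose at the moment of the call.
- workorder.close_job(): hands the job in; it is judged then, once.
The state is a dict: "clock": time; "q": joint angles; "qd": joint speeds; "joint_efforts": joint torques, N m; "tcp_pos": TCP position; "ee_rot": TCP orientation; "force": force on the tool from outside, world axes, zero at the start; "ft_torque": the same for the moment, N m; "grip_width": opening from 0.0 (shut) to 1.0 (fully open); "grip_force": force on a finger pad.
Only numpy, scipy, OpenCV 4.12 (cv2) and the standard library are available. Lean on these libraries where they do the work, as an engineer would, in place of code of your own. Each camera call takes 0.05 s, during which the arm holds its last target. There are 200 camera calls.

## Working session

There is one attempt and no reset: what is moved stays moved. The work goes in short steps, Python scripts to look and compute and a tool call to move; the robot and the scene stay as the last step left them, time stands still between calls to the robot, and variables do not carry over. Pictures are saved under pics/ and viewed, at most 10 in all, crops included, and the job is handed in when it is done.

Besides the shell and the picture viewer there is one more tool, called after "Request:" by a JSON object that holds its "method" and its "body". move_arm: Moves the arm, as the interface text tells. Its arguments: {"type":"object","properties":{"dp":{"type":"array","items":{"type":"array","items":{"type":"number"}}},"turn":{"type":"array","items":{"type":"number"}},"fingers":{"type":"number"},"force":{"type":"number"}},"required":["dp","turn"]}

```bash
mkdir -p pics; ls; python3 - <<'E'
from rig import readout, imaging
import cv2,numpy as np
for n in("scene","top"):
    cv2.imwrite(f"pics/{n}0.png",imaging.camera(n))
    c=imaging.get_calibration(n);print(n,c["intrinsics"],np.round(c["pose"],4))
s=readout.get_state();print(s)
E
```

```text
pics
scene [[449.70858422   0.         275.1757851 ]
 [  0.         449.70858422 212.18585191]
 [  0.           0.           1.        ]] [[-0.026   0.8431 -0.5371  1.0113]
 [ 0.9997  0.0196 -0.0176  0.1211]
 [-0.0043 -0.5373 -0.8434  0.7568]
 [ 0.      0.      0.      1.    ]]
top [[449.6124574    0.         278.35773937]
 [  0.         449.6124574  207.15717651]
 [  0.           0.           1.        ]] [[ 1.000e-02 -9.803e-01  1.975e-01  4.395e-01]
 [-9.999e-01 -1.030e-02 -4.000e-04  1.394e-01]
 [ 2.500e-03 -1.975e-01 -9.803e-01  9.152e-01]
 [ 0.000e+00  0.000e+00  0.000e+00  1.000e+00]]
{'clock': 0.1, 'q': array([ 1.22850102,  0.50825459, -0.23753689,  1.5010506 ,  0.12570707,
        1.14891566, -0.15478765]), 'qd': array([-0.00041665, -0.00289169, -0.00112047, -0.00267252, -0.00173371,
        0.00140699, -0.00079156]), 'joint_efforts': array([-5.06072858e-03, -6.21828246e+01, -2.19470523e+00, -2.50198889e+01,
        1.25240503e-02,  7.86008692e-03, -1.86684332e-05]), 'tcp_pos': array([ 0.27034435, -0.56299025,  0.23051017]), 'ee_rot': array([[ 9.01389269e-01,  4.33009047e-01, -7.42618562e-04],
       [ 4.33009682e-01, -9.01388086e-01,  1.46047664e-03],
       [-3.69879267e-05, -1.63801900e-03, -9.99998658e-01]]), 'force': array([-0.64209607,  0.22957549,  0.70680582]), 'ft_torque': array([ 0.00063559, -0.00660407, -0.01411207]), 'grip_force': 0.0, 'grip_width': 0.9972644344621898}
```

View pics/scene0.png

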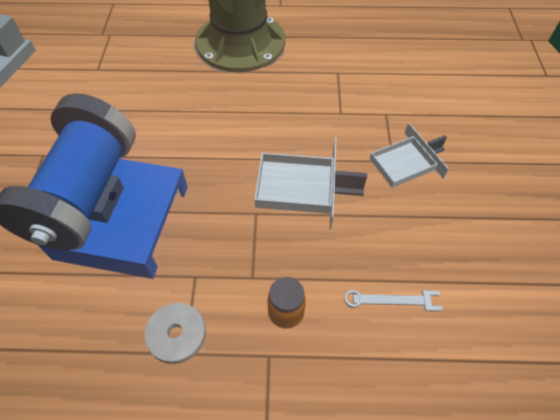

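View pics/top0.png

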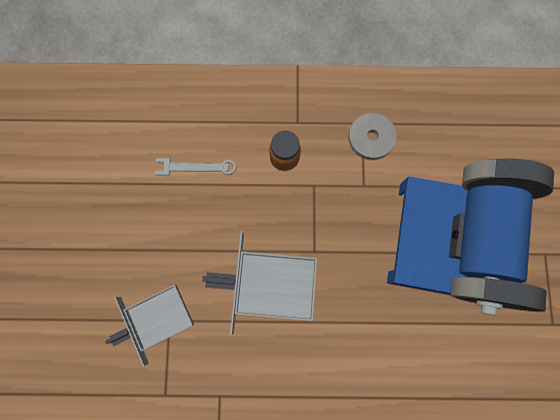

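Top view: the large tray has its tub at about (277,286) and its pull at (220,281). The smaller look-alike is at (158,318), and the grinder's front edge runs (404,180)–(390,283). The large tray fits the description: its plate is about 100 px wide, against about 70 px for the small one. I'll confirm this in enlarged crops.

```bash
python3 - <<'E'
import cv2,numpy as np
t=cv2.imread("pics/top0.png");s=cv2.imread("pics/scene0.png")
def cr(im,x,y,w,h,k): return cv2.resize(im[y:y+h,x:x+w],None,fx=k,fy=k,interpolation=cv2.INTER_CUBIC)
# tray: top (195,225) 130x115 x3 ; scene (245,130) 130x100 x3
a=cr(t,195,225,133,115,3);b=cr(s,245,130,133,115,3)
c=cr(t,380,165,133,85+50,3)[:255+150];
d=cr(s,100,150,133,135,3)
cv2.imwrite("pics/tray1.png",np.hstack([a,b]));cv2.imwrite("pics/gr1.png",np.hstack([c,d]))
E
```

```text
(no output)
```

View pics/tray1.png

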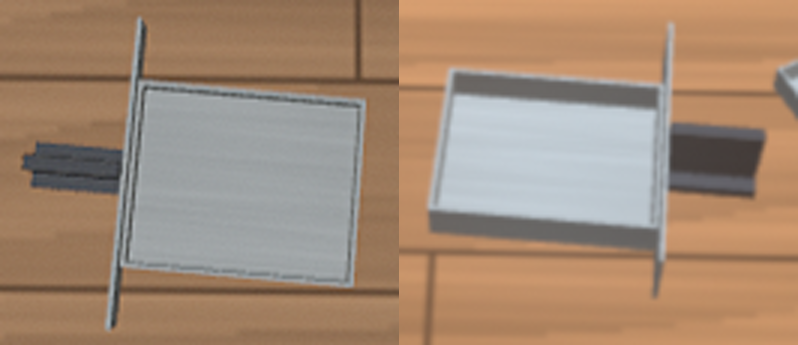

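View pics/gr1.png

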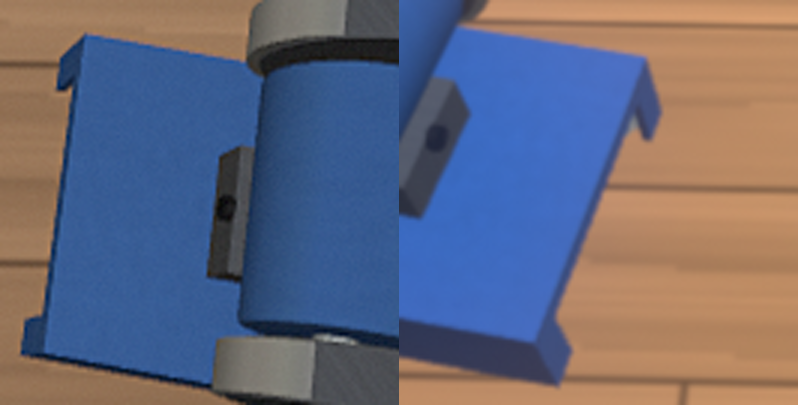

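The crops confirm the wide-plated tray with the dark blade. Its nose corners are at crop (365,101) and (352,286), and its plate ends at (140,20) and (110,328). The grinder's roof-edge corners are at (86,35) and (47,353) in the top view, and (645,58) and (537,343) in the scene view. I'll triangulate these.

```bash
cat >geo.py <<'E'
import numpy as np
from rig import imaging
def ray(n,uv,c=None):
    c=c or imaging.get_calibration(n);P=c["pose"]
    d=P[:3,:3]@np.linalg.solve(c["intrinsics"],[uv[0],uv[1],1]);return P[:3,3],d/np.linalg.norm(d)
def tri(rs):
    A=np.zeros((3,3));b=np.zeros(3)
    for o,d in rs: M=np.eye(3)-np.outer(d,d);A+=M;b+=M@o
    p=np.linalg.solve(A,b);return p,max(np.linalg.norm(np.cross(p-o,d)) for o,d in rs)
def atz(r,z): o,d=r;return o+d*(z-o[2])/d[2]
E
python3 - <<'E'
from geo import *
T=lambda x,y,ox,oy:(ox+(x+.5)/3-.5,oy+(y+.5)/3-.5)
tt=lambda x,y:ray("top",T(x,y,195,225)); ts=lambda x,y:ray("scene",T(x-399,y,245,130))
gt=lambda x,y:ray("top",T(x,y,380,165)); gs=lambda x,y:ray("scene",T(x-399,y,100,150))
for n,a,b,z in [("noseNear",tt(365,101),ts(431,210),.028),("noseFar",tt(352,286),ts(452,70),.028),
 ("plateA",tt(141,20),ts(658,262),.049),("plateB",tt(111,328),ts(671,25),.049),
 ("bladeEnd",tt(24,161),ts(765,131),.058),
 ("roofA",gt(86,35),gs(537,343),.062),("roofB",gt(47,353),gs(645,58),.062),
 ("footA",gt(60,90),gs(557,385),.0),("footB",gt(22,354),gs(654,140),.0)]:
    p,e=tri([a,b]);print(n,p.round(4),round(e,4),"| at z:",atz(a,z).round(4),atz(b,z).round(4))
E
```

```text
noseNear [0.5166 0.0645 0.0245] 0.0016 | at z: [0.5162 0.0633 0.028 ] [0.5191 0.0663 0.028 ]
noseFar [0.3982 0.0736 0.0252] 0.0014 | at z: [0.3983 0.0723 0.028 ] [0.4006 0.0752 0.028 ]
plateA [0.5659 0.2104 0.0446] 0.0002 | at z: [0.5653 0.2099 0.049 ] [0.5687 0.21   0.049 ]
plateB [0.3724 0.2254 0.0468] 0.0018 | at z: [0.3725 0.2234 0.049 ] [0.3744 0.2269 0.049 ]
bladeEnd [0.4739 0.2809 0.0598] 0.001 | at z: [0.4739 0.2803 0.058 ] [0.4725 0.2823 0.058 ]
roofA [ 0.6767 -0.1151  0.0578] 0.0017 | at z: [ 0.6758 -0.1157  0.062 ] [ 0.6789 -0.1119  0.062 ]
roofB [ 0.47   -0.0811  0.0583] 0.0014 | at z: [ 0.47   -0.0816  0.062 ] [ 0.4731 -0.0786  0.062 ]
footA [ 0.6615 -0.1253 -0.0355] 0.0012 | at z: [ 0.6531 -0.1142  0.    ] [ 0.6771 -0.1154  0.    ]
footB [ 0.4725 -0.0892 -0.0334] 0.0003 | at z: [ 0.4713 -0.0809  0.    ] [ 0.4953 -0.0806 -0.    ]
```

```bash
cat >plan.py <<'E'
import numpy as np, sys
from rig import readout
def plan(wps,turn_total,s=None):
    """wps: world xyz waypoints; turn (deg about tool z) spread over first rows"""
    s=s or readout.get_state();p=s["tcp_pos"].copy();R=s["ee_rot"].copy();rows=[];t=turn_total/5
    for w in wps:
        while np.linalg.norm(w-p)>1e-3:
            d=w-p;L=np.linalg.norm(d);n=int(np.ceil(L/.038));step=d/n
            u=np.round(R.T@step/.04,2);tr=round(float(np.clip(t,-1,1)),2);t-=tr
            rows.append((u.tolist(),tr));p=p+R@u*.04
            a=np.radians(tr*5);c,q=np.cos(a),np.sin(a);R=R@np.array([[c,-q,0],[q,c,0],[0,0,1]])
    for i in range(0,len(rows),12):
        print('dp',[r[0] for r in rows[i:i+12]],'turn',[r[1] for r in rows[i:i+12]])
    print("left turn",t)
E
python3 - <<'E'
from geo import *
from plan import plan
for n,uv,z in[("jar top",(285,141),.085),("wheel",(373,135),.01),("wrL",(157,167),.005),("wrR",(235,168),.005),("small tray plate lo",(145,362),.03),("smalltray nose",(191,324),.02),("stone",(470,293),.15)]:
    print(n,atz(ray("top",uv),z).round(3))
import numpy as np
plan([np.array([.30,-.50,.30]),np.array([.42,-.10,.30]),np.array([.472,.257,.16])],-59.9)
E
```

```text
jar top [0.738 0.127 0.085]
wheel [ 0.78 -0.06  0.01]
wrL [0.706 0.395 0.005]
wrR [0.706 0.231 0.005]
small tray plate lo [0.319 0.386 0.03 ]
smalltray nose [0.388 0.305 0.02 ]
stone [ 0.45  -0.183  0.15 ]
dp [[0.45, -0.37, -0.58], [0.48, -0.33, -0.58], [0.51, -0.28, -0.58], [0.8, -0.51, 0.0], [0.84, -0.44, 0.0], [0.88, -0.37, 0.0], [0.9, -0.29, 0.0], [0.93, -0.21, 0.0], [0.94, -0.13, 0.0], [0.95, -0.04, 0.0], [0.95, 0.04, 0.0], [0.94, 0.12, 0.01]] turn [-1.0, -1.0, -1.0, -1.0, -1.0, -1.0, -1.0, -1.0, -1.0, -1.0, -1.0, -0.98]
dp [[0.92, 0.2, 0.0], [0.92, 0.21, 0.01], [0.82, 0.05, 0.32], [0.82, 0.06, 0.32], [0.82, 0.05, 0.32], [0.82, 0.06, 0.32], [0.82, 0.05, 0.32], [0.82, 0.06, 0.32], [0.82, 0.05, 0.32], [0.81, 0.06, 0.32], [0.82, 0.05, 0.32], [0.81, 0.06, 0.31]] turn [-0.0, -0.0, -0.0, -0.0, -0.0, -0.0, -0.0, -0.0, -0.0, -0.0, -0.0, -0.0]
dp [[0.82, 0.05, 0.32]] turn [-0.0]
left turn -4.440892098500626e-16
```

Request:
{"method": "move_arm", "body": {"dp": [[0.45, -0.37, -0.58], [0.48, -0.33, -0.58], [0.51, -0.28, -0.58], [0.8, -0.51, 0], [0.84, -0.44, 0], [0.88, -0.37, 0], [0.9, -0.29, 0], [0.93, -0.21, 0], [0.94, -0.13, 0], [0.95, -0.04, 0], [0.95, 0.04, 0], [0.94, 0.12, 0]], "turn": [-1, -1, -1, -1, -1, -1, -1, -1, -1, -1, -1, -1], "fingers": 1}}

```text
clock: 1.1
tcp_pos: [0.3981, -0.1707, 0.3008]
ee_rot: [[0.072, 0.997, -0.0], [0.997, -0.072, -0.0], [-0.0, -0.0, -1.0]]
force: [1.4, 0.1, -0.7]
grip_width: 1.001
grip_force: 0.0
```

Request:
{"method": "move_arm", "body": {"dp": [[0.92, 0.2, 0], [0.92, 0.21, 0], [0.82, 0.05, 0.32], [0.82, 0.06, 0.32], [0.82, 0.05, 0.32], [0.82, 0.06, 0.32], [0.82, 0.05, 0.32], [0.82, 0.06, 0.32], [0.82, 0.05, 0.32], [0.81, 0.06, 0.32], [0.82, 0.05, 0.32], [0, 0, 0]], "turn": [0, 0, 0, 0, 0, 0, 0, 0, 0, 0, 0, 0]}}

```text
clock: 2.1
tcp_pos: [0.4607, 0.1991, 0.184]
ee_rot: [[0.068, 0.998, -0.002], [0.998, -0.068, 0.004], [0.004, -0.003, -1.0]]
force: [0.8, 0.7, 0.1]
grip_width: 0.999
grip_force: 0.0
```

Next, a wrist view over the tray.

```bash
python3 - <<'E'
from rig import readout, imaging
import cv2,numpy as np,pickle
c=imaging.get_calibration("wrist");im=imaging.camera("wrist");pickle.dump(c,open("w1.pkl","wb"))
cv2.imwrite("pics/w1.png",im);print(np.round(c["pose"],3),readout.get_state()["q"].round(2))
from geo import *
# predict pull & blade end pixels
for p in[(.472,.257,.038),(.474,.283,.058),(.469,.22,.049)]:
    v=c["intrinsics"]@(np.linalg.inv(c["pose"])@[*p,1])[:3];print(p,v[:2]/v[2])
E
```

```text
[[ 0.998 -0.064 -0.025  0.467]
 [-0.069 -0.95  -0.304  0.278]
 [-0.004  0.305 -0.952  0.327]
 [ 0.     0.     0.     1.   ]] [ 0.06  0.43 -0.74  1.89  0.35  0.96 -0.9 ]
(0.472, 0.257, 0.038) [291.90505906 133.90686064]
(0.474, 0.283, 0.058) [292.93750412 104.8677692 ]
(0.469, 0.22, 0.049) [291.36899663 174.12159657]
```

View pics/w1.png

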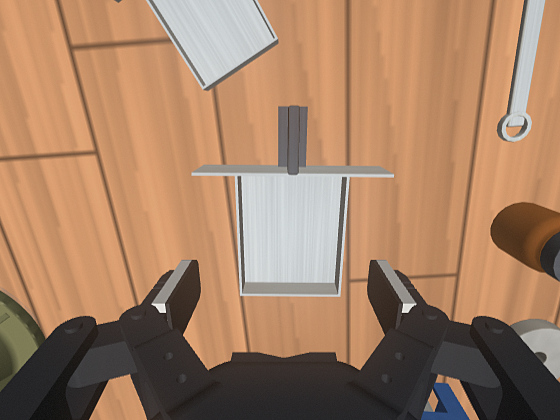

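The blade runs from (293,106) to (293,174), and the plate ends are at (193,173) and (394,175). That matches the prediction from the triangulated pose to about 1 px. I'll descend onto the pull.

Request:
{"method": "move_arm", "body": {"dp": [[0.72, 0.09, 0.3], [0.72, 0.09, 0.3], [0, 0, 0.6], [0, 0, 0.6], [0, 0, 0.6], [0, 0, 0.5], [0, 0, 0.4], [0, 0, 0.3], [0, 0, 0.2], [0, 0, 0], [0, 0, 0]], "turn": [0.1, 0, 0, 0, 0, 0, 0, 0, 0, 0, 0], "fingers": 0.2}}

```text
clock: 3.07
tcp_pos: [0.474, 0.2483, 0.0339]
ee_rot: [[0.085, 0.996, -0.0], [0.996, -0.085, -0.0], [-0.0, -0.0, -1.0]]
force: [-0.2, -0.0, 0.8]
grip_width: 0.596
grip_force: 0.0
```

Request:
{"method": "move_arm", "body": {"dp": [[0.2, -0.05, 0.15], [0, 0, 0.19], [0, 0, 0], [0, 0, 0]], "turn": [-0.05, 0, 0, 0]}}

```text
clock: 3.4
tcp_pos: [0.4723, 0.2572, 0.0199]
ee_rot: [[0.079, 0.997, -0.0], [0.997, -0.079, -0.0], [-0.0, -0.0, -1.0]]
force: [0.2, 0.2, 0.3]
grip_width: 0.596
grip_force: 0.0
```

Request:
{"method": "move_arm", "body": {"dp": [[0, 0, 0], [0, 0, 0], [0, 0, 0], [0, 0, 0], [0, 0, 0], [0, 0, 0], [0, 0, 0], [0, 0, 0]], "turn": [0, 0, 0, 0, 0, 0, 0, 0], "fingers": -1, "force": 50}}

```text
clock: 4.07
tcp_pos: [0.4729, 0.2571, 0.0203]
ee_rot: [[0.08, 0.997, 0.001], [0.997, -0.08, 0.0], [0.0, 0.001, -1.0]]
force: [0.6, -0.4, 4.8]
grip_width: 0.112
grip_force: 49.7
```

Request:
{"method": "move_arm", "body": {"dp": [[0, 0, 0], [0, 0, 0], [-0.33, 0.43, 0], [-0.33, 0.44, 0], [-0.33, 0.44, 0], [-0.33, 0.44, 0], [-0.33, 0.44, 0], [-0.33, 0.44, 0], [-0.33, 0.44, 0], [-0.33, 0.44, 0], [-0.33, 0.43, 0], [0, 0, 0]], "turn": [0.47, 0.47, 0, 0, 0, 0, 0, 0, 0, 0, 0, 0]}}

```text
clock: 5.07
tcp_pos: [0.6123, 0.1108, 0.0204]
ee_rot: [[0.166, 0.986, 0.003], [0.986, -0.166, -0.001], [-0.0, 0.003, -1.0]]
force: [4.3, -3.2, 3.4]
grip_width: 0.109
grip_force: 50.2
```

```bash
python3 - <<'E'
from rig import readout, imaging
import cv2,numpy as np
s=readout.get_state();print(s["tcp_pos"],s["ee_rot"],s["force"])
a=imaging.camera("top");b=imaging.camera("scene")
cv2.imwrite("pics/t2.png",a);cv2.imwrite("pics/s2.png",b)
cr=lambda im,x,y,w,h,k: cv2.resize(im[y:y+h,x:x+w],None,fx=k,fy=k,interpolation=cv2.INTER_CUBIC)
cv2.imwrite("pics/m2.png",np.vstack([cr(a,250,150,200,150,2),cr(b,120,130,200,150,2)]))
E
```

```text
[0.61225095 0.11084195 0.02035404] [[ 1.66288617e-01  9.86073299e-01  2.74667063e-03]
 [ 9.86077087e-01 -1.66287194e-01 -7.39920660e-04]
 [-2.72879854e-04  2.83146935e-03 -9.99995954e-01]] [ 4.25603301 -3.20310335  3.41090587]
```

View pics/m2.png

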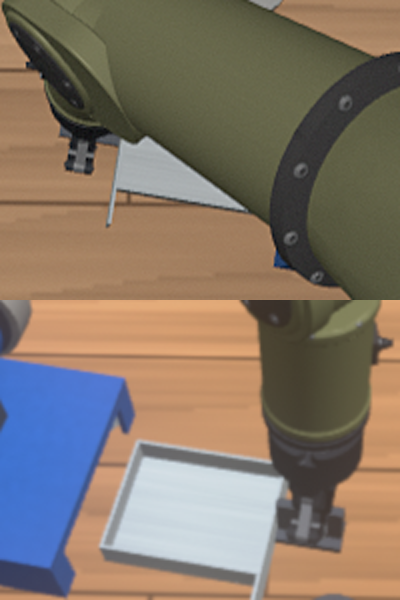

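The scene view shows the nose corners at crop (141,441) and (102,549), just in front of the mouth and open side up. Next I'll check lateral offset and yaw in the grinder frame.

```bash
cat >fr.py <<'E'
import numpy as np
A=np.array([.6789,-.1119]);B=np.array([.4731,-.0786]) # roof corners, scene view at z=.062
G=(A+B)/2;gy=(A-B)/np.linalg.norm(A-B);gx=np.array([gy[1],-gy[0]])
def inG(p,O=G): d=np.array(p[:2])-O;return np.array([d@gx,d@gy])
E
python3 - <<'E'
from geo import *;from fr import *
from rig import readout
s=readout.get_state()
f=lambda x,y:atz(ray("scene",(120+(x+.5)/2-.5,130+(y-300+.5)/2-.5)),.028)
a,b=f(141,441),f(102,549)
print("gx",gx,np.degrees(np.arctan2(*gx[::-1])));print("corners G",inG(a),inG(b),np.linalg.norm(a-b))
print("nose mid",inG((a+b)/2));print("tcp in G",inG(s["tcp_pos"]))
ty=s["ee_rot"][:2,1];print("tool yaw rel deg",np.degrees(np.arctan2(ty@-gx,ty@gy)))
E
```

```text
gx [-0.15973009 -0.98716073] -99.19122993473952
corners G [-0.02547694 -0.05744221] [-0.02435419  0.06302668] 0.12047412164443211
nose mid [-0.02491556  0.00279223]
tcp in G [-0.21054802  0.00100288]
tool yaw rel deg -0.24416218609759444
```

Request:
{"method": "move_arm", "body": {"dp": [[-0.15, -0.02, 0], [-0.2, -0.02, 0], [-0.2, 0, 0], [-0.2, 0, 0], [-0.13, 0, 0], [0, 0, 0], [0, 0, 0]], "turn": [0, 0, 0, 0, 0, 0, 0]}}

```text
clock: 5.75
tcp_pos: [0.6013, 0.0784, 0.0204]
ee_rot: [[0.163, 0.987, -0.0], [0.987, -0.163, -0.001], [-0.001, -0.0, -1.0]]
force: [1.5, 1.2, 5.8]
grip_width: 0.112
grip_force: 50.4
```

Request:
{"method": "move_arm", "body": {"dp": [[-0.05, 0, 0], [-0.05, 0, 0], [0, 0, 0]], "turn": [0, 0, 0]}}

```text
clock: 6.0
tcp_pos: [0.6008, 0.0758, 0.0204]
ee_rot: [[0.162, 0.987, 0.0], [0.987, -0.162, 0.001], [0.001, 0.0, -1.0]]
force: [0.3, 3.7, 6.3]
grip_width: 0.111
grip_force: 50.4
```

Request:
{"method": "move_arm", "body": {"dp": [[-0.05, 0, 0], [-0.05, 0, 0], [0, 0, 0]], "turn": [0, 0, 0]}}

```text
clock: 6.25
tcp_pos: [0.6002, 0.072, 0.0204]
ee_rot: [[0.161, 0.987, 0.0], [0.987, -0.161, 0.001], [0.001, 0.0, -1.0]]
force: [1.2, 3.9, 5.1]
grip_width: 0.113
grip_force: 50.4
```

```bash
cat >st.py <<'E'
from fr import *
from rig import readout
s=readout.get_state();f=s["force"]
print(s["clock"],"depth nose %.1f lat %.1f mm"%tuple(1000*(inG(s["tcp_pos"])-inG((.6123,.1108)))+np.array([-25,2.8])),"F gx,gy,z",(f[:2]@gx).round(1),(f[:2]@gy).round(1),f[2].round(1),"T",s["ft_torque"].round(2),s["tcp_pos"].round(4))
ty=s["ee_rot"][:2,1];print("yaw rel",np.degrees(np.arctan2(ty@-gx,ty@gy)).round(2))
E
python3 st.py
```

```text
6.25 depth nose 15.3 lat -2.9 mm F gx,gy,z -4.0 0.6 5.1 T [ 0.7  -0.08  0.03] [0.6002 0.072  0.0204]
yaw rel -0.1
```

Request:
{"method": "move_arm", "body": {"dp": [[-0.05, 0, 0], [-0.05, 0, 0], [0, 0, 0]], "turn": [0, 0, 0]}}

```text
clock: 6.5
tcp_pos: [0.5994, 0.0705, 0.0204]
ee_rot: [[0.159, 0.987, 0.001], [0.987, -0.159, 0.004], [0.004, 0.0, -1.0]]
force: [0.2, 9.7, 4.0]
grip_width: 0.109
grip_force: 50.1
```

```bash
python3 st.py
```

```text
6.5 depth nose 16.9 lat -3.5 mm F gx,gy,z -9.6 -1.4 4.0 T [ 1.59 -0.03  0.11] [0.5994 0.0705 0.0204]
yaw rel 0.02
```

Request:
{"method": "move_arm", "body": {"dp": [[0.05, 0, 0], [0, -0.07, 0], [0, -0.08, 0], [-0.05, 0, 0], [-0.04, 0, 0], [0, 0, 0]], "turn": [0, 0, 0, 0, 0, 0]}}

```text
clock: 7.0
tcp_pos: [0.5933, 0.0678, 0.0204]
ee_rot: [[0.161, 0.987, 0.0], [0.987, -0.161, 0.001], [0.001, 0.0, -1.0]]
force: [0.9, 4.0, 5.9]
grip_width: 0.115
grip_force: 50.4
```

```bash
python3 st.py
```

```text
7.0 depth nose 20.4 lat -9.1 mm F gx,gy,z -4.1 0.2 5.9 T [ 0.71 -0.3   0.1 ] [0.5933 0.0678 0.0204]
yaw rel -0.09
```

Request:
{"method": "move_arm", "body": {"dp": [[-0.05, 0, 0], [0, 0, 0], [0, 0, 0]], "turn": [0, 0, 0]}}

```text
clock: 7.25
tcp_pos: [0.5928, 0.0676, 0.0204]
ee_rot: [[0.16, 0.987, 0.0], [0.987, -0.16, 0.003], [0.003, -0.0, -1.0]]
force: [2.1, 7.6, 4.8]
grip_width: 0.112
grip_force: 50.3
```

```bash
python3 st.py
```

```text
7.25 depth nose 20.7 lat -9.5 mm F gx,gy,z -7.8 0.9 4.8 T [ 1.33 -0.26  0.15] [0.5928 0.0676 0.0204]
yaw rel 0.0
```

Request:
{"method": "move_arm", "body": {"dp": [[0.06, 0, 0], [0, -0.07, 0], [0, -0.08, 0], [-0.05, 0, 0], [-0.04, 0, 0], [0, 0, 0]], "turn": [0, 0, 0, 0, 0, 0]}}

```text
clock: 7.75
tcp_pos: [0.5875, 0.0656, 0.0204]
ee_rot: [[0.161, 0.987, 0.001], [0.987, -0.161, 0.001], [0.001, 0.001, -1.0]]
force: [4.1, 3.8, 4.5]
grip_width: 0.111
grip_force: 50.6
```

```bash
python3 st.py
```

```text
7.75 depth nose 23.6 lat -14.5 mm F gx,gy,z -4.4 3.4 4.5 T [ 0.7  -0.61  0.45] [0.5875 0.0656 0.0204]
yaw rel -0.05
```

Request:
{"method": "move_arm", "body": {"dp": [[-0.04, 0, 0], [-0.04, 0, 0], [0, 0, 0]], "turn": [0, 0, 0]}}

```text
clock: 8.0
tcp_pos: [0.587, 0.0626, 0.0204]
ee_rot: [[0.16, 0.987, 0.001], [0.987, -0.16, 0.001], [0.001, 0.001, -1.0]]
force: [3.9, 4.0, 4.5]
grip_width: 0.109
grip_force: 50.5
```

```bash
python3 st.py
```

```text
8.0 depth nose 26.6 lat -14.5 mm F gx,gy,z -4.6 3.2 4.5 T [ 0.79 -0.64  0.49] [0.587  0.0626 0.0204]
yaw rel -0.04
```

Request:
{"method": "move_arm", "body": {"dp": [[-0.05, 0.02, 0], [-0.05, 0, 0], [-0.05, 0, 0], [-0.05, 0, 0], [0, 0, 0]], "turn": [0, 0, 0, 0, 0]}}

```text
clock: 8.42
tcp_pos: [0.5863, 0.0546, 0.0204]
ee_rot: [[0.161, 0.987, 0.001], [0.987, -0.161, 0.001], [0.001, 0.001, -1.0]]
force: [2.6, 4.2, 6.1]
grip_width: 0.11
grip_force: 50.4
```

```bash
python3 st.py
```

```text
8.4167 depth nose 34.7 lat -13.9 mm F gx,gy,z -4.6 1.8 6.1 T [ 0.71 -0.52  0.27] [0.5863 0.0546 0.0204]
yaw rel -0.06
```

Request:
{"method": "move_arm", "body": {"dp": [[-0.08, 0.01, 0], [-0.08, 0, 0], [-0.08, 0, 0], [-0.08, 0, 0], [-0.08, 0, 0], [-0.08, 0, 0], [0, 0, 0]], "turn": [0, 0, 0, 0, 0, 0, 0]}}

```text
clock: 9.0
tcp_pos: [0.5835, 0.0352, 0.0204]
ee_rot: [[0.161, 0.987, 0.001], [0.987, -0.161, 0.001], [0.001, 0.001, -1.0]]
force: [2.5, 4.2, 5.8]
grip_width: 0.11
grip_force: 50.5
```

```bash
python3 st.py
```

```text
9.0 depth nose 54.2 lat -13.6 mm F gx,gy,z -4.6 1.8 5.8 T [ 0.65 -0.54  0.23] [0.5835 0.0352 0.0204]
yaw rel -0.09
```

Request:
{"method": "move_arm", "body": {"dp": [[-0.1, 0.01, 0], [-0.1, 0, 0], [-0.1, 0, 0], [-0.1, 0, 0], [-0.1, 0, 0], [-0.1, 0, 0], [-0.1, 0, 0], [0, 0, 0]], "turn": [0, 0, 0, 0, 0, 0, 0, 0]}}

```text
clock: 9.67
tcp_pos: [0.5793, 0.0073, 0.0204]
ee_rot: [[0.162, 0.987, 0.001], [0.987, -0.162, 0.001], [0.001, 0.001, -1.0]]
force: [3.2, 3.6, 5.9]
grip_width: 0.109
grip_force: 50.4
```

```bash
python3 st.py
```

```text
9.6667 depth nose 82.5 lat -13.3 mm F gx,gy,z -4.1 2.6 5.9 T [ 0.56 -0.49  0.22] [0.5793 0.0073 0.0204]
yaw rel -0.11
```

Request:
{"method": "move_arm", "body": {"dp": [[-0.1, 0.02, 0], [-0.1, 0, 0], [-0.1, 0, 0], [-0.1, 0, 0], [-0.1, 0, 0], [-0.1, 0, 0], [-0.1, 0, 0], [0, 0, 0]], "turn": [0, 0, 0, 0, 0, 0, 0, 0]}}

```text
clock: 10.33
tcp_pos: [0.5751, -0.0204, 0.0204]
ee_rot: [[0.162, 0.987, 0.0], [0.987, -0.162, 0.001], [0.001, -0.0, -1.0]]
force: [2.0, 4.3, 7.7]
grip_width: 0.113
grip_force: 50.6
```

```bash
python3 st.py
```

```text
10.3333 depth nose 110.4 lat -13.0 mm F gx,gy,z -4.6 1.3 7.7 T [ 0.59 -0.25  0.13] [ 0.5751 -0.0204  0.0204]
yaw rel -0.12
```

Request:
{"method": "move_arm", "body": {"dp": [[-0.1, 0.01, 0], [-0.1, 0, 0], [-0.1, 0, 0], [-0.1, 0, 0], [-0.1, 0, 0], [-0.1, 0, 0], [-0.08, 0, 0], [0, 0, 0]], "turn": [0, 0, 0, 0, 0, 0, 0, 0]}}

```text
clock: 11.0
tcp_pos: [0.571, -0.0471, 0.0204]
ee_rot: [[0.162, 0.987, -0.0], [0.987, -0.162, 0.001], [0.001, -0.0, -1.0]]
force: [0.5, 4.0, 7.6]
grip_width: 0.11
grip_force: 50.7
```

```bash
python3 st.py
```

```text
11.0 depth nose 137.5 lat -12.8 mm F gx,gy,z -4.1 -0.2 7.6 T [ 0.6  -0.16  0.13] [ 0.571  -0.0471  0.0204]
yaw rel -0.11
```

12 mm remain; I'll go slower in small steps.

Request:
{"method": "move_arm", "body": {"dp": [[-0.06, 0, 0], [-0.06, 0, 0], [-0.06, 0, 0], [0, 0, 0]], "turn": [0, 0, 0, 0]}}

```text
clock: 11.33
tcp_pos: [0.5698, -0.0538, 0.0204]
ee_rot: [[0.161, 0.987, -0.0], [0.987, -0.161, 0.001], [0.001, -0.0, -1.0]]
force: [1.2, 4.6, 7.3]
grip_width: 0.112
grip_force: 50.7
```

Request:
{"method": "move_arm", "body": {"dp": [[-0.03, 0, 0], [-0.03, 0, 0], [0, 0, 0]], "turn": [0, 0, 0]}}

```text
clock: 11.58
tcp_pos: [0.5699, -0.055, 0.0204]
ee_rot: [[0.161, 0.987, 0.001], [0.987, -0.161, 0.003], [0.003, 0.0, -1.0]]
force: [2.1, 6.6, 5.6]
grip_width: 0.109
grip_force: 50.4
```

```bash
python3 st.py
```

```text
11.5833 depth nose 145.4 lat -12.6 mm F gx,gy,z -6.8 1.0 5.6 T [ 1.22 -0.39 -0.34] [ 0.5699 -0.055   0.0204]
yaw rel -0.09
```

Request:
{"method": "move_arm", "body": {"dp": [[-0.03, 0, 0], [0, 0, 0], [0, 0, 0]], "turn": [0, 0, 0]}}

```text
clock: 11.83
tcp_pos: [0.57, -0.0551, 0.0204]
ee_rot: [[0.161, 0.987, 0.001], [0.987, -0.161, 0.004], [0.004, 0.0, -1.0]]
force: [2.8, 10.1, 4.2]
grip_width: 0.11
grip_force: 50.3
```

```bash
python3 st.py;  python3 - <<'E'
from rig import imaging
import cv2,numpy as np
a=imaging.camera("wrist");b=imaging.camera("scene")
cr=lambda im,x,y,w,h,k: cv2.resize(im[y:y+h,x:x+w],None,fx=k,fy=k,interpolation=cv2.INTER_CUBIC)
cv2.imwrite("pics/m3.png",np.hstack([cv2.resize(a,(480,360)),cr(b,130,150,106,120,3)]))
E
```

```text
11.8333 depth nose 145.6 lat -12.5 mm F gx,gy,z -10.5 1.2 4.2 T [ 1.62 -0.55 -0.46] [ 0.57   -0.0551  0.0204]
yaw rel -0.06
```

View pics/m3.png

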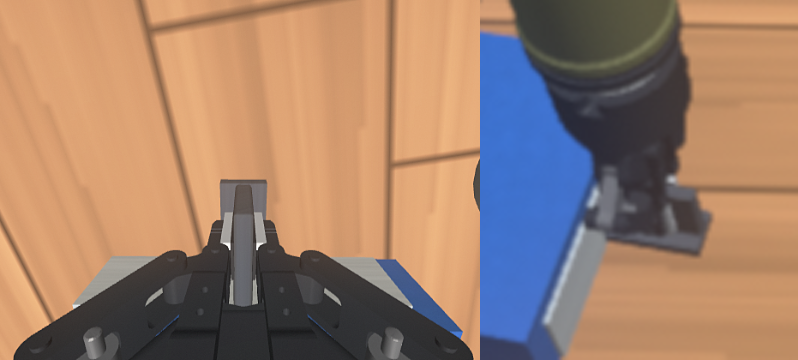

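The plate sits against the face; in the wrist crop the blade is at (243,240) and the plate edge meets the blue base. The moment suggests the right end touches first, so I'll add a slight clockwise turn to bring the plate flat.

Request:
{"method": "move_arm", "body": {"dp": [[0, 0, 0], [0, 0, 0], [0, 0, 0]], "turn": [0.1, 0, 0]}}

```text
clock: 12.18
tcp_pos: [0.5702, -0.0555, 0.0204]
ee_rot: [[0.169, 0.986, 0.002], [0.986, -0.169, 0.003], [0.004, 0.001, -1.0]]
force: [4.2, 8.4, 5.2]
grip_width: 0.105
grip_force: 50.1
```

```bash
python3 st.py
```

```text
12.1833 depth nose 145.9 lat -12.2 mm F gx,gy,z -8.9 2.8 5.2 T [ 1.43 -0.6  -0.2 ] [ 0.5702 -0.0555  0.0204]
yaw rel -0.54
```

Request:
{"method": "move_arm", "body": {"dp": [[-0.03, 0, 0], [0, 0, 0], [0, 0, 0]], "turn": [0.06, 0, 0]}}

```text
clock: 12.43
tcp_pos: [0.5702, -0.0556, 0.0204]
ee_rot: [[0.173, 0.985, 0.002], [0.985, -0.173, 0.005], [0.005, 0.001, -1.0]]
force: [3.7, 11.1, 4.0]
grip_width: 0.111
grip_force: 49.9
```

```bash
python3 st.py
```

```text
12.4333 depth nose 145.9 lat -12.2 mm F gx,gy,z -11.6 1.9 4.0 T [ 1.8  -0.66  0.06] [ 0.5702 -0.0556  0.0204]
yaw rel -0.76
```

Seated: 11.6 N, moment about zero. I'll release and retreat upward.

Request:
{"method": "move_arm", "body": {"dp": [[0, 0, 0], [0, 0, 0], [0, 0, 0], [0, 0, 0], [0, 0, 0], [0, 0, 0]], "turn": [0, 0, 0, 0, 0, 0], "fingers": 0.2}}

```text
clock: 12.93
tcp_pos: [0.5691, -0.0597, 0.0199]
ee_rot: [[0.176, 0.984, -0.001], [0.984, -0.176, -0.0], [-0.0, -0.001, -1.0]]
force: [0.1, 0.1, 0.3]
grip_width: 0.601
grip_force: 0.0
```

Request:
{"method": "move_arm", "body": {"dp": [[0, 0, -0.2], [0, 0, -0.4], [0, 0, -0.5], [0.3, 0, -0.6], [0.6, 0, -0.6], [0.7, 0, -0.6], [0.7, 0, -0.6], [0.7, 0, -0.4], [0.3, 0, 0], [0, 0, 0], [0, 0, 0]], "turn": [0, 0, 0, 0, 0, 0, 0, 0, 0, 0, 0]}}

```text
clock: 13.85
tcp_pos: [0.5922, 0.0707, 0.1758]
ee_rot: [[0.174, 0.985, -0.001], [0.985, -0.174, -0.001], [-0.001, -0.001, -1.0]]
force: [0.5, -1.1, 0.1]
grip_width: 0.601
grip_force: 0.0
```

```bash
python3 - <<'E'
from rig import imaging
import cv2,numpy as np
a=imaging.camera("wrist");b=imaging.camera("scene")
cr=lambda im,x,y,w,h,k: cv2.resize(im[y:y+h,x:x+w],None,fx=k,fy=k,interpolation=cv2.INTER_CUBIC)
cv2.imwrite("pics/m4.png",np.hstack([cv2.resize(a,(480,360)),cr(b,130,150,106,120,3)]))
E
```

```text
(no output)
```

View pics/m4.png

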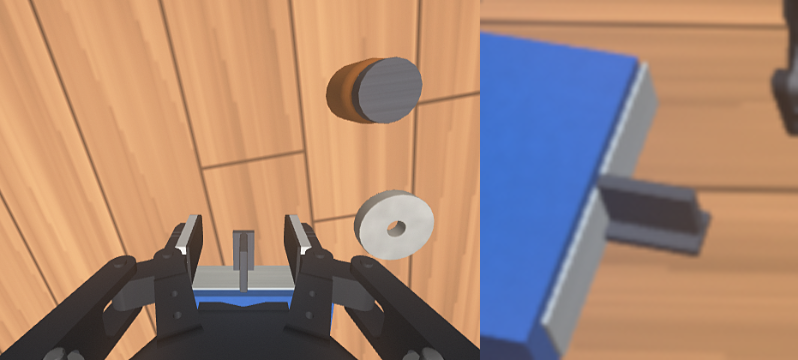

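The tray appears flush, and the plate parallels the roof edge from (640,65) to (545,320). One enlarged check of flatness at both ends.

```bash
python3 - <<'E'
from rig import imaging
import cv2,numpy as np
b=imaging.camera("scene")
cr=lambda im,x,y,w,h,k: cv2.resize(im[y:y+h,x:x+w],None,fx=k,fy=k,interpolation=cv2.INTER_CUBIC)
cv2.imwrite("pics/m5.png",np.hstack([cr(b,165,165,39,58,10),cr(b,135,222,39,58,10)]))
E
```

```text
(no output)
```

View pics/m5.png

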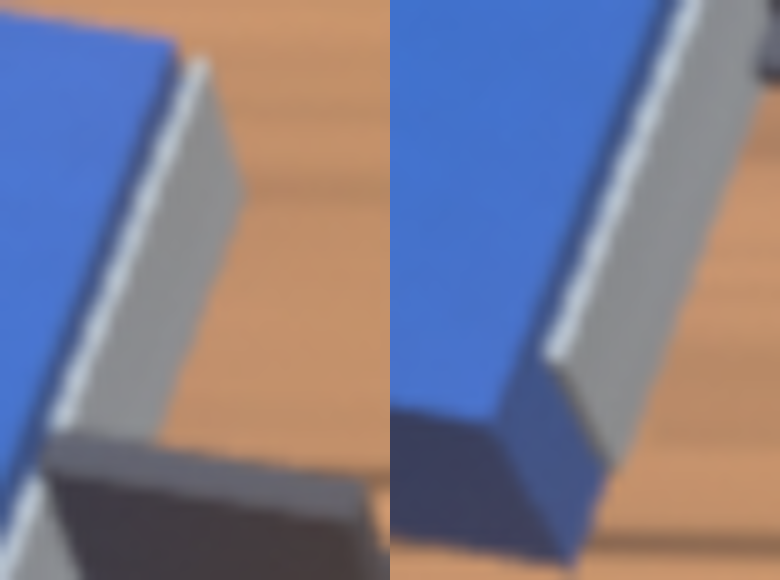

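Both ends show the same narrow dark strip between the roof edge and the plate top, from (195,60) to (60,420) on the left and down to (555,355) on the right. There is no gap, so the plate is flat.

```bash
python3 -c "
from rig import workorder;print(workorder.close_job())"
```

```text
the job is handed in; nothing more can be done
None
```

The larger grit tray is fully home in the bay, open side up with its front plate flat against the grinder's base, and released; the highest force I read while pushing was about 12 N, the jar, wrench and spare wheel were not touched, and the job was handed in at about 14 s.

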